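# Index and lock a bench tube rotator with its vial upright

### The arm

A 7-joint arm with a two-finger parallel gripper is mounted at the origin on the work surface; the furniture and walls round the work are solid. World frame = base frame: x ahead of the robot, y to its left, z up, the work surface at z = 0. Lengths are in m, angles in rad, forces in N, time in s.
With the tool pointing down it reaches from about 0.4 to 0.875 m from the base axis. Payload 6.5 kg.
Tool frame: the origin (TCP) lies at the very end of the fingers, on their centre line; the grasp point (between the pads) lies 19 mm behind it; z points along the fingers, y is the line along which they close (so a half turn about z gives the same grasp; the last joint's range is limited). The gripper opens to 85 mm and grips with 20 to 120 N. Pads are 22 mm wide; open, the fingers measure 114 mm over their backs; the gripper's body (76 mm by 85 mm) begins 54 mm behind the grasp point. The pads swing forward as they close: fully open they stand 13 mm farther back than shut.
Start: joints at [-0.066, 0.536, -0.004, 1.538, 0.003, 1.067, -0.071], TCP at [0.65, 0, 0.231] pointing down, gripper open.
Joint ranges: [-2.7, 2.7], [-0.37, 2.16], [-1.27, 1.26], [0.24, 2.4], [-1.31, 4.45], [0.19, 1.91], [-2.76, 2.76]. Speed limits (rad/s): [2.39, 2.39, 3.14, 3.14, 3.14, 3.14, 3.14].

### API

Orientations are given as a unit quaternion [w, x, y, z].
In Python, from workcell import * gives the robot as it stands. Calls block until the motion is done:
- movep(position, orientation): joint-space move of the TCP to a pose.
- line_to(position, frame=None, rate=0.15, until_force=None): straight line of the TCP; frame=None keeps the orientation; rate is the mean speed in m/s. With until_force (N) it stops when the force on the tool has changed by that much, and returns True; else False.
- goto_joints(angles): joint-space move.
- command_gripper(opening, grip_force=None): finger opening in m; grip_force is the grip in N (None keeps the last); returns when the fingers have stopped.
- wait(seconds).
- inverse_kinematics(position, orientation): joint angles nearest the present ones, or None.
- read_state(): the state.
- read_camera(name): name is "scene" or "side" or "wrist"; returns (picture, depth): 420x560x3 uint8, red, green, blue; 420x560 float32, m along the optical axis (not along the pixel's ray), 0 where there is no reading.
- get_calibration(name): a dict with "fovy" (degrees; the focal length in pixels is half the picture's height over the tangent of half this angle, whatever the lens; pixels are square), "cx", "cy" (the principal point, pixels), "k1" (the pictures are not rectified: a ray, as slopes to the right and down, at radius r is drawn at 1 + k1 r^2 times it, then the intrinsics apply), "eye" and "attitude" of the camera in the world; the wrist camera has in their place "T_tool_cam" (4x4, takes a point from camera to tool coordinates, whose origin is the TCP and whose axes are the flange's). Camera axes: x right, y up, looking along -z (the intrinsics and any distortion apply to the point x, -y, -z); pixel columns grow to the right and rows downward; lengths in m; the calibration is good to about 2 mm. A picture is of the moment at which its call begins: read the wrist's pose just before it. get_calibration takes no time and is no camera call.
A pose or a line that the arm cannot do raises PlanningError and nothing moves.
- finish_job(): hands the job in; it is judged then, once.
Trained networks look in the newest picture that a camera, given by its name, has taken for a name from the list of things; names that differ only in an ending like _2 or _b are one class to them, and where a whole thing is asked for, a point or a joint stands for the part that bears it (a point fixed in the world has none). Each returns a list of dicts, best first, with "conf" (0 to 1); they miss things now and then, are a little off and sometimes report something else, mostly with a low value. They report only what shows in the picture. A call takes as long as a camera call.
- silhouettes(camera, target): "mask" (420x560 bool, what is visible of it) and "rect" ([centre column, centre row, width, height] in pixels, round what is visible of it).
- mark_of(camera, target): "xy" ([column, row] in pixels: a listed point, or the origin of a listed thing).
The state is a dict: "time": time; "joint_positions": joint angles; "dq": joint speeds; "effort": joint torques, N m; "tool_pos": TCP position; "ee_rot": TCP orientation; "wrist_force": force on the tool from outside, world axes, zero at the start; "wrist_torque": the same for the moment, N m; "gripper_width": finger opening in m; "grasp_force": force on a finger pad.
Only numpy, scipy, OpenCV 4.12 (cv2) and the standard library are available. Lean on these libraries where they do the work, as an engineer would, in place of code of your own. Each camera call takes 0.05 s, during which the arm holds its last target. There are 200 camera calls.

### The job

The bench tube rotator is switched off and its one vial has stopped at some other angle. Push the wheel's arms round with a fingertip, one arm after another, gently and without gripping them, until the vial stands straight up with its cap at the top; then push the black knob of the lock pin behind the wheel all the way down, so that the wheel is locked for sampling. Do not touch the vial, do not shift or lift the rotator, and leave the glassware and the bottle beside it where they stand.

Things in the scene. Friction and masses are not known exactly. Their poses are not given: they have to be found in the camera images.
- rotator: stand of the tube rotator: grey 235 x 150 mm base plate, loose on rubber feet, 4 kg. Origin on the table under the wheel's centre; x to the back, y left, z up. The axle lies along x, 165 mm up. Behind the wheel: bearing pillar (x 26 to 44 mm, top at 188 mm), index plate on the axle, over it the lock pin's guide block (top at 219 mm), motor case (x 96 to 184 mm, top at 210 mm)
- wheel: upright wheel: 62 mm hub, six equal aluminium arms 60 degrees apart, no rim. Origin at its centre on the axle; x along the axle to the back, z along the arm that holds the vial. Arms 16 mm wide, 10 mm thick (x -5 to +5 mm), rounded ends 128 mm from the axle; on each front face two pairs of dark clip prongs (18 mm wide, to x = -23 mm, at 46 to 58 and 80 to 92 mm from the axle)
- wheel_axle (a joint): wheel angle (rad), 0 with the vial straight up; grows clockwise seen from the robot (the top of the wheel moves to the rotator's -y). Turns either way without stop; each 2 pi is the same place (0 and 6.28 are both upright); starts at 1.3 to 4.98. The geared axle takes 0.2 N m to turn (about 2 N near the arm ends) and stays where it is left
- hub (a point): the wheel's centre on the axle, in the middle plane of the arms
- vial: screw-cap vial, 20 x 20 x 91 mm, the only one on the wheel, clipped along the front of one arm, cap outward; not to be touched. Origin at its bottom, 32 mm from the axle, its axis 14 mm in front of the arms' middle plane; z runs to the cap. Body 13 mm, white cap 20 mm across, cap 105 to 123 mm from the axle
- vial_cap (a point): middle of the outer face of the vial's cap, 123 mm from the axle
- lock_pin (a joint): travel of the lock pin (m): 0 up (start), 0.010 fully down. Slides down with about 3 N, no spring, stays where it is left. Its tip meets the index plate at about 0.0035 and goes on only over one of the six notches, that is with an arm upright within about 6 degrees; it then centres the wheel. It locks at every sixth of a turn
- lock_knob (a point): top centre of the lock pin's black knob (24 mm across), 72 mm behind the wheel's plane, 245 mm above the table while up, 235 mm when down
- bottle: small open wide-neck plastic bottle, 51 x 51 x 88 mm, beside the rotator; origin at its foot; leave it alone
- conical_flask: small conical flask, 57 x 57 x 76 mm, beside the rotator; origin at its foot; leave it alone
- beaker: small glass beaker, 57 x 62 x 65 mm, beside the rotator; origin at its foot; leave it alone

How it is judged:
By the outcome, as a careful person would: the job done as asked, in the order asked, and still so for the second after the job is handed in, with the robot touching nothing.
It also fails if it takes over 51 s, if anything falls off the work surface, if the arm or the gripper's body presses on something with over 40 N, if the wrist force passes 120 N, or if a joint passes its speed limit or range.

## Working session

There is one attempt and no reset: what is moved stays moved. The work goes in short steps, each a Python script; the robot and the scene stay as the last script left them, time stands still between calls to the robot, and variables do not carry over. Pictures are saved under pics/ and viewed, at most 10 in all, crops included, and the job is handed in when it is done.

```bash
mkdir -p pics; ls; cat > h.py <<'E'
from workcell import *
import numpy as np, cv2
from scipy.spatial.transform import Rotation as R
def att(c):
    a=np.array(c["attitude"],float)
    return a if a.shape==(3,3) else R.from_quat(a[[1,2,3,0]]).as_matrix()
def ray(name,uv):
    c=get_calibration(name); f=210/np.tan(np.radians(c["fovy"])/2)
    d=(np.array(uv,float)-[c["cx"],c["cy"]])/f; s=d.copy()
    for _ in range(20): s=d/(1+c["k1"]*(s@s))
    return np.array(c["eye"]),att(c)@np.array([s[0],-s[1],-1])
def at_depth(name,uv,dep):
    e,r=ray(name,uv); return e+r*dep
def tri(obs):
    A=np.zeros((3,3));b=np.zeros(3)
    for n,uv in obs:
        e,r=ray(n,uv); r=r/np.linalg.norm(r); P=np.eye(3)-np.outer(r,r); A+=P;b+=P@e
    return np.linalg.solve(A,b)
E
python3 - <<'E'
from h import *
for n in("scene","side"):
    p,d=read_camera(n); cv2.imwrite(f"pics/{n}0.png",p[...,::-1]); print(n,get_calibration(n))
    for t in("hub","vial_cap","vial","lock_knob","rotator","bottle","conical_flask","beaker"):
        for m in mark_of(n,t)[:2]:
            u,v=np.round(m["xy"]).astype(int); z=d[v,u] if 0<=v<420 and 0<=u<560 else 0
            print(t,round(m["conf"],2),np.round(m["xy"],1),at_depth(n,m["xy"],z).round(3))
print(get_calibration("wrist")); print(read_state())
E
```

```text
pics
workcell.py
scene {'fovy': 49.95783830639323, 'cx': 282.18236371774225, 'cy': 206.59456531104556, 'k1': -0.13989709927364258, 'eye': array([0.0979598 , 0.63454009, 0.63353064]), 'attitude': array([-0.28842005, -0.17947153,  0.47154265,  0.81378829])}
hub 0.82 [317.5 231.9] [0.512 0.046 0.173]
vial_cap 0.9 [359.2 265.4] [ 0.451 -0.016  0.085]
vial 0.52 [330.8 241.4] [0.496 0.023 0.146]
lock_knob 0.58 [312.1 181. ] [ 0.566 -0.009  0.243]
rotator 0.7 [316.3 297.7] [0.507 0.052 0.018]
bottle 0.84 [372.3 265.2] [ 0.476 -0.125  0.01 ]
conical_flask 0.8 [225.2 278. ] [0.704 0.12  0.014]
beaker 0.81 [234.2 320.9] [0.583 0.213 0.028]
side {'fovy': 47.90282073338806, 'cx': 274.44204583076026, 'cy': 216.32358649754033, 'k1': -0.14128699920640655, 'eye': array([0.23377766, 0.79333904, 0.92558801]), 'attitude': array([-0.18930276, -0.09733897,  0.40366133,  0.88980173])}
hub 0.57 [308.5 231.4] [0.507 0.043 0.188]
vial_cap 0.73 [342.  251.2] [ 0.463 -0.112 -0.002]
vial 0.64 [317.7 244.1] [0.488 0.028 0.141]
lock_knob 0.41 [293.3 189.7] [ 0.571 -0.018  0.246]
lock_knob 0.28 [338.8 251.3] [ 0.4
[... 758 characters left out ...]
rray([-0.06622793,  0.53634772, -0.00436724,  1.53789814,  0.00259028,
        1.06731553, -0.07124349]), 'dq': array([-0.00022032,  0.00234977, -0.00040972, -0.00136113,  0.00094859,
       -0.00108991,  0.0007305 ]), 'effort': array([ 1.19230772e-03, -5.83331537e+01,  1.04858737e+00, -2.59442514e+01,
        1.24931874e-02,  1.59199190e-03,  2.80641797e-05]), 'tool_pos': array([6.49994976e-01, 1.12413886e-06, 2.31324833e-01]), 'ee_rot': array([2.61323424e-05, 7.07110986e-01, 7.07102576e-01, 1.72068204e-06]), 'wrist_force': array([-0.93851694, -0.30532952,  0.13899904]), 'wrist_torque': array([-0.00338535,  0.00410316, -0.02709635]), 'grasp_force': 0.0, 'gripper_width': 0.08515380594400203}
```

View pics/scene0.png

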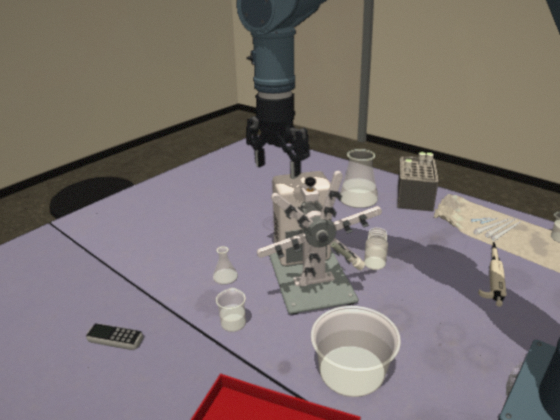

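```bash
python3 - <<'E'
from h import *
hub=tri([("scene",[317.5,231.9]),("side",[308.5,231.4])]);cap=tri([("scene",[359.2,265.4]),("side",[342,251.2])]);kn=tri([("scene",[312.1,181]),("side",[293.3,189.7])]);ro=tri([("scene",[316.3,297.7]),("side",[303.8,281.4])])
print(hub,cap,kn,ro); d=(kn-hub)[:2]; print("yaw",np.degrees(np.arctan2(d[1],d[0])),np.linalg.norm(d))
E
```

```text
[0.51361905 0.03595568 0.17260296] [0.4373097  0.00197846 0.10718797] [ 0.57739898 -0.02815175  0.23377984] [0.51795786 0.03524032 0.00081525]
yaw -45.14672351300293 0.09043031281098791
```

```bash
cat >> h.py <<'E'
from scipy.optimize import least_squares
def proj(name,P):
    c=get_calibration(name); f=210/np.tan(np.radians(c["fovy"])/2)
    q=(np.atleast_2d(P)-c["eye"])@att(c); s=np.c_[q[:,0],-q[:,1]]/-q[:,2:]
    return s*(1+c["k1"]*(s**2).sum(1,keepdims=True))*f+[c["cx"],c["cy"]]
def local(th):
    s,c=np.sin(th),np.cos(th)
    return dict(hub=[0,0,.165],rotator=[0,0,0],lock_knob=[.072,0,.245],vial_cap=[-.014,-.123*s,.165+.123*c],vial=[-.014,-.032*s,.165+.032*c])
def world(p,L):
    x,y,w=p; c,s=np.cos(w),np.sin(w)
    L=np.atleast_2d(L); return np.c_[x+c*L[:,0]-s*L[:,1],y+s*L[:,0]+c*L[:,1],L[:,2]]
def fit(obs,x0):
    def res(p):
        L=local(p[3]); return np.concatenate([(proj(n,world(p[:3],L[t]))[0]-uv)*w for n,t,uv,w in obs])
    return least_squares(res,x0,loss="soft_l1",f_scale=2)
E
python3 - <<'E'
from h import *
obs=[];D={}
for n in("scene","side"):
    for k in range(4):
        p,D[n]=read_camera(n)
        for t in("hub","vial_cap","vial","lock_knob","rotator"):
            m=mark_of(n,t)
            if m: obs.append((n,t,np.array(m[0]["xy"]),1))
r=min((fit(obs,[.52,.03,-.7,a]) for a in np.arange(0,6.3,.8)),key=lambda r:r.cost)
print(r.x,r.cost); 
for (n,t,uv,w),e in list(zip(obs,r.fun.reshape(-1,2)))[::1]: print(n,t,uv.round(1),e.round(1))
np.save("fit.npy",r.x)
# clouds in the rotator frame
P=[]
for n in D:
    v,u=np.mgrid[0:420,0:560]; d=D[n]
    c=get_calibration(n)
    for uu,vv in zip(u[(d>0)],v[d>0]):
        if 200<uu<420 and 120<vv<330:
            P.append(np.r_[at_depth(n,[uu,vv],d[vv,uu]),n=="side"])
P=np.array(P); np.save("cloud.npy",P)
w=r.x; q=P[:,:2]-w[:2]; c,s=np.cos(w[2]),np.sin(w[2]); L=np.c_[q@[c,s],q@[-s,c],P[:,2]]
for k in(0,1):
    S=L[P[:,3]==k]
    m=(abs(S[:,1])<.2)&(abs(S[:,0])<.3)
    S=S[m]; print("table z",np.median(S[(S[:,2]<.012),2]))
    b=S[(S[:,2]>.225)&(abs(S[:,0])<.1)]; print("knob",len(b),b.mean(0),b.min(0),b.max(0))
    h=S[(np.hypot(S[:,1],S[:,2]-.165)>.1)&(np.hypot(S[:,1],S[:,2]-.165)<.128)&(abs(S[:,0])<.03)]
    print("arms ",len(h),np.median(h[:,0]),np.histogram(np.degrees(np.arctan2(-h[:,1],h[:,2]-.165))%360,36,(0,360))[0])
E
```

```text
Traceback (most recent call last):
  File "h.py", line 33, in fit
    return least_squares(res,x0,loss="soft_l1",f_scale=2)
  File "h.py", line 32, in res
    L=local(p[3]); return np.concatenate([(proj(n,world(p[:3],L[t]))[0]-uv)*w for n,t,uv,w in obs])
                                           ~~~~^^^^^^^^^^^^^^^^^^^^^
  File "h.py", line 21, in proj
    c=get_calibration(name); f=210/np.tan(np.radians(c["fovy"])/2)
ValueError: time passes only in moves, steps and waits
```

```bash
sed -i 's/^import numpy/import functools\nget_calibration=functools.cache(get_calibration)\nimport numpy/' h.py
cat > m.py <<'E'
from h import *
def measure(reps=2,save=False):
    obs=[];D={}
    for n in("scene","side"):
        for k in range(reps):
            p,D[n]=read_camera(n)
            for t in("hub","vial_cap","vial","lock_knob","rotator"):
                m=mark_of(n,t)
                if m: obs.append((n,t,np.array(m[0]["xy"]),1))
        if save: cv2.imwrite(f"pics/{save}_{n}.png",p[...,::-1])
    r=min((fit(obs,[.52,.03,-.7,a]) for a in np.arange(0,6.3,.8)),key=lambda r:r.cost)
    return obs,D,r
def cloud(D,w):
    out=[]
    for n,d in D.items():
        v,u=np.mgrid[130:340,180:430].reshape(2,-1); ok=d[v,u]>0;u=u[ok];v=v[ok]
        P=np.array([at_depth(n,[a,b],d[b,a]) for a,b in zip(u,v)])
        q=P[:,:2]-w[:2]; c,s=np.cos(w[2]),np.sin(w[2]); out.append(np.c_[q@[c,s],q@[-s,c],P[:,2]])
    return out
E
python3 - <<'E'
from m import *
obs,D,r=measure(1)
print(r.x,r.cost); np.save("fit.npy",r.x); np.savez("D.npz",**D)
for (n,t,uv,w),e in zip(obs,r.fun.reshape(-1,2)): print(n,t,uv.round(1),e.round(1))
for S in cloud(D,r.x):
    S=S[(abs(S[:,1])<.2)&(abs(S[:,0])<.3)]; print("table z",np.median(S[(S[:,2]<.01),2]))
    b=S[(S[:,2]>.225)&(abs(S[:,0]-.07)<.03)&(abs(S[:,1])<.04)]; print("knob",len(b),b.mean(0),b.min(0),b.max(0))
    rr=np.hypot(S[:,1],S[:,2]-.165)
    h=S[(rr>.1)&(rr<.128)&(abs(S[:,0])<.03)]
    print("arms ",len(h),np.median(h[:,0]),np.histogram(np.degrees(np.arctan2(-h[:,1],h[:,2]-.165))%360,36,(0,360))[0])
print(read_state()["time"])
E
```

```text
[ 0.51999229  0.02897921 -0.68409309  2.56673921] 284.5819179822275
scene hub [320.  230.7] [-0.8 -0.4]
scene vial_cap [227.  275.4] [124.3  -3. ]
scene vial [328.4 242.4] [1.  2.3]
scene lock_knob [310. 178.] [ 0.5 -0.8]
scene rotator [317.8 295.9] [-0.4 -0. ]
side hub [304.7 233.4] [ 0.7 -0.1]
side vial_cap [340.7 250.3] [-10.5   7.8]
side vial [316.4 242.2] [-2.1  0.6]
side lock_knob [291.8 189.1] [-0.6  0.7]
side rotator [302.9 281.1] [ 0.9 -1.2]
table z -0.00028721938211606624
knob 811 [0.06996345 0.02228851 0.29665415] [ 0.05179284 -0.01078257  0.22503327] [0.09977053 0.03994145 0.34995452]
arms  835 -0.007847352013564513 [  0 133   0   0   0   0   0 116   0   0   0   0   0 101   5   0  16  86
  16  91   2   0   0   0   0 123   7   0   0   0   0 139   0   0   0   0]
table z 0.00016147219766865506
knob 619 [0.07305098 0.02496655 0.30951824] [ 0.05384147 -0.00503611  0.22508339] [0.09989012 0.03993735 0.40623278]
arms  498 -0.007538764392032078 [ 0 93  0  0  0  0  2 70  1  0  0  0  0 56  3  0  0 30  2 63 11  0  0  0
  0 76 11  0  0  0  0 80  0  0  0  0]
3.9
```

```bash
cat > ref.py <<'E'
from m import *
def refine(D,w):
  for S in cloud(D,w):
    b=S[(abs(S[:,2]-.241)<.006)&(abs(S[:,0]-.072)<.02)&(abs(S[:,1])<.02)]; print("knob",len(b),((b.min(0)+b.max(0))/2).round(4),np.median(b,0).round(4))
    b=S[(S[:,2]>.006)&(S[:,2]<.03)&(abs(S[:,1])<.09)&(abs(S[:,0]-.07)<.15)]; print(" base",np.percentile(b,[1,99],axis=0).round(4).tolist())
    rr=np.hypot(S[:,1],S[:,2]-.165); a=np.degrees(np.arctan2(-S[:,1],S[:,2]-.165))%360
    h=(rr>.095)&(rr<.13)&(abs(S[:,0])<.012)
    a0=np.degrees(np.angle(np.exp(6j*np.radians(a[h])).mean()))/6%60
    m=(rr>.06)&(rr<.135)&(abs(S[:,0])<.012)
    for k in range(6):
        c=np.radians(a0+60*k); e=np.array([-np.sin(c),np.cos(c)]); q=S[:,1:]-[0,.165]; t=q@e; l=q@[e[1],-e[0]]
        g=(t>.06)&(t<.135)&(abs(l)<.014)&(abs(S[:,0])<.012)
        f=g&(S[:,0]<0); v=(t>.06)&(t<.13)&(abs(l)<.02)&(S[:,0]<-.012)&(S[:,0]>-.03)
        if g.sum()>5: print(round(a0+60*k,1),g.sum(),"tmax",t[g].max().round(4),"lat",np.percentile(l[g],[3,97]).round(4),"xfront",np.percentile(S[g,0],[5,50]).round(4),"slope",np.polyfit(t[g],l[g],1)[0].round(3),"vial",v.sum())
E
python3 - <<'E'
from ref import *
refine(dict(np.load("D.npz")),np.load("fit.npy"))
E
```

```text
knob 85 [0.065  0.0012 0.2407] [0.0617 0.0028 0.2431]
 base [[-0.0494, -0.0708, 0.0096], [0.1378, 0.0754, 0.0284]]
15.4 303 tmax 0.1285 lat [-0.0075  0.0083] xfront [-0.0107 -0.0075] slope 0.015 vial 59
75.4 286 tmax 0.1267 lat [-0.0074  0.0092] xfront [-0.0095 -0.0061] slope -0.006 vial 58
135.4 39 tmax 0.1155 lat [0.0035 0.0077] xfront [-0.0101 -0.0054] slope 0.002 vial 226
195.4 207 tmax 0.1276 lat [-0.0083  0.0074] xfront [-0.0113 -0.009 ] slope 0.004 vial 58
255.4 267 tmax 0.1274 lat [-0.0093  0.0071] xfront [-0.0117 -0.0095] slope 0.003 vial 99
315.4 277 tmax 0.1281 lat [-0.0083  0.0071] xfront [-0.0116 -0.0093] slope -0.011 vial 63
knob 66 [0.066  0.0049 0.2412] [0.0628 0.0053 0.2433]
 base [[-0.0491, -0.0702, 0.0103], [0.1712, 0.0779, 0.0273]]
15.4 196 tmax 0.1281 lat [-0.0058  0.0103] xfront [-0.0107 -0.0075] slope -0.04 vial 46
75.4 175 tmax 0.125 lat [-0.007   0.0102] xfront [-0.0092 -0.006 ] slope -0.019 vial 48
135.4 23 tmax 0.1156 lat [0.0038 0.0076] xfront [-0.0109 -0.0075] slope 0.004 vial 118
195.4 116 tmax 0.1277 lat [-0.0111  0.0056] xfront [-0.011  -0.0079] slope 0.045 vial 48
255.4 187 tmax 0.1291 lat [-0.0103  0.0067] xfront [-0.0115 -0.0086] slope 0.012 vial 61
315.4 160 tmax 0.1302 lat [-0.0076  0.0081] xfront [-0.0116 -0.0094] slope 0.0 vial 53
```

```bash
python3 - <<'E'
import cv2
a=cv2.imread("pics/side0.png")[130:320,180:400]; cv2.imwrite("pics/c1.png",cv2.resize(a,None,fx=3.1,fy=3.1,interpolation=cv2.INTER_CUBIC))
E
```

```text
(no output)
```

View pics/c1.png

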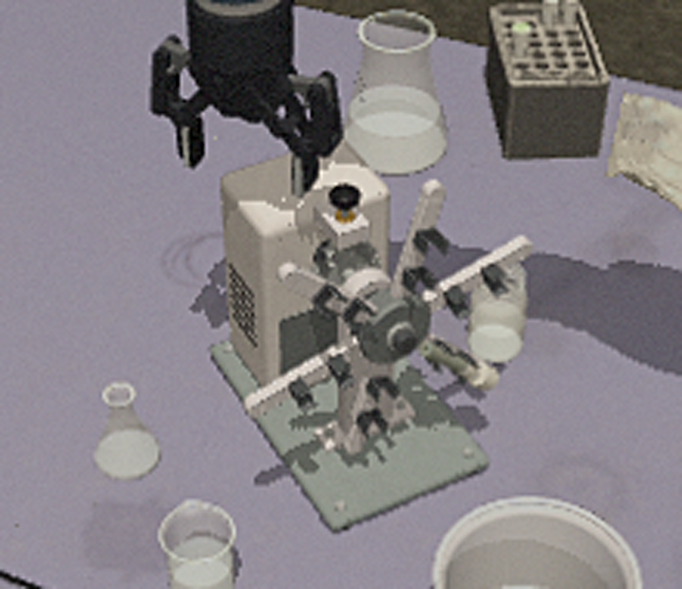

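```bash
cat > push.py <<'E'
from m import *
w=np.array([.52,.029,-.667]); w[:2]=world(w,[-.0025,.001,0])[0,:2]
w[2]=-.664
RC=.112; XO=.005
def quat():
    q=(R.from_euler("z",w[2])*R.from_quat([.7071068,.7071068,0,0])).as_quat(); return q[[3,0,1,2]]
def tip(adeg,gap=0):
    a=np.radians(adeg)
    if a>0: y,z=-.120*np.sin(a)-.019,.165+RC*np.cos(a)
    else: y,z=-RC*np.sin(a)-.008*np.cos(a)-.011,.165+RC*np.cos(a)-.008*np.sin(a)
    return world(w,[XO,y-gap,z])[0]
def push(a0,a1):
    s=tip(a0,.012); top=s.copy(); top[2]=.34
    line_to(top,quat(),rate=.2); line_to(s,rate=.12)
    n=int(np.ceil(abs(a1-a0)/18)); F=[]
    for a in np.linspace(a0,a1,n+1):
        line_to(tip(a),rate=.06); F.append(read_state()["wrist_force"].round(1).tolist())
    print("forces",F)
    t=read_state()["tool_pos"].copy(); t[2]=.34; line_to(t,rate=.15)
E
python3 - <<'E'
from push import *
t=read_state()["tool_pos"].copy(); t[2]=.34; line_to(t,rate=.2); command_gripper(0.0)
push(15.4,-46)
obs,D,r=measure(1,"p1"); print(r.x,r.cost,read_state()["time"])
from ref import refine; refine(D,w)
E
```

```text
forces [[0.4, 0.6, 0.8], [0.5, 0.4, 0.5], [0.2, 0.0, 0.2], [0.3, 0.0, 0.2], [0.6, -0.8, -0.1]]
[ 0.52030592  0.03060501 -0.84926657  7.45376105] 152.3869008949828 11.4
knob 88 [ 0.0675 -0.0013  0.2407] [0.0647 0.0004 0.2426]
 base [[-0.0465, -0.0724, 0.0094], [0.137, 0.0732, 0.0282]]
14.2 322 tmax 0.1285 lat [-0.0085  0.0075] xfront [-0.0091 -0.0054] slope 0.004 vial 49
74.2 171 tmax 0.1279 lat [0.0021 0.0096] xfront [-0.0097 -0.0044] slope -0.004 vial 285
134.2 197 tmax 0.1268 lat [-0.0078  0.0079] xfront [-0.0093 -0.006 ] slope 0.002 vial 34
194.2 223 tmax 0.1269 lat [-0.0072  0.0084] xfront [-0.0097 -0.006 ] slope 0.001 vial 39
254.2 303 tmax 0.1266 lat [-0.0088  0.0079] xfront [-0.0092 -0.0056] slope 0.009 vial 55
314.2 302 tmax 0.1286 lat [-0.0089  0.0064] xfront [-0.0093 -0.0058] slope -0.012 vial 44
knob 71 [0.0692 0.0017 0.2409] [0.066  0.0034 0.243 ]
 base [[-0.0467, -0.0713, 0.0106], [0.1747, 0.0754, 0.0278]]
14.2 197 tmax 0.1289 lat [-0.0067  0.0097] xfront [-0.0096 -0.0053] slope -0.032 vial 40
74.2 138 tmax 0.1261 lat [-0.0001  0.01  ] xfront [-0.01   -0.0045] slope 0.014 vial 177
134.2 96 tmax 0.1268 lat [-0.0074  0.0081] xfront [-0.0095 -0.0064] slope -0.006 vial 21
194.2 127 tmax 0.1274 lat [-0.0097  0.0063] xfront [-0.0098 -0.0054] slope 0.022 vial 35
254.2 200 tmax 0.1283 lat [-0.0104  0.0075] xfront [-0.0088 -0.005 ] slope 0.012 vial 44
314.2 176 tmax 0.1286 lat [-0.0083  0.0074] xfront [-0.0096 -0.0057] slope 0.007 vial 29
```

```bash
python3 - <<'E'
from push import *
from ref import refine
push(14.2,-60.2)
obs,D,r=measure(1,"p2"); print(r.x,r.cost,read_state()["time"])
for (n,t,uv,_),e in zip(obs,r.fun.reshape(-1,2)): print(n,t,uv.round(1),e.round(1))
refine(D,w); np.savez("D2.npz",**D)
a=cv2.imread("pics/p2_side.png")[130:320,180:400]; cv2.imwrite("pics/c2.png",cv2.resize(a,None,fx=3.1,fy=3.1,interpolation=cv2.INTER_CUBIC))
E
```

```text
forces [[-0.3, -0.3, -0.3], [1.4, -0.1, 0.1], [-0.0, -0.1, 0.9], [0.4, -0.1, -1.1], [-0.7, -0.9, 1.0], [-0.8, 0.2, -0.6]]
[ 0.52002861  0.03038339 -0.67384594  6.33701615] 80.88351845663587 17.925
scene hub [317.9 230.3] [0.9 0.3]
scene vial_cap [326.4 176.2] [-0.5 -0.4]
scene vial [320.5 218.2] [1.5 1.8]
scene lock_knob [307.9 178.6] [ 1.8 -1.1]
scene rotator [317.8 296.9] [-0.8 -0.7]
side hub [305.3 231.5] [-0.2  2.2]
side vial_cap [311.7 197. ] [ 0.5 -1.8]
side vial [312.5 196.3] [-3.4 30.6]
side lock_knob [296.9 190.1] [-6.2  0.1]
side rotator [302.6 281.8] [ 1.  -1.6]
knob 83 [ 0.0677 -0.0004  0.2405] [0.0638 0.0009 0.2426]
 base [[-0.0465, -0.0724, 0.0095], [0.1696, 0.0732, 0.0279]]
59.6 311 tmax 0.1275 lat [-0.0072  0.0091] xfront [-0.0089 -0.0051] slope -0.003 vial 56
119.6 221 tmax 0.1278 lat [-0.008   0.0081] xfront [-0.0097 -0.006 ] slope 0.005 vial 41
179.6 210 tmax 0.1275 lat [-0.0072  0.0083] xfront [-0.01  -0.006] slope -0.01 vial 29
239.6 291 tmax 0.1259 lat [-0.0083  0.008 ] xfront [-0.0097 -0.0054] slope 0.003 vial 53
299.6 311 tmax 0.1275 lat [-0.0092  0.0067] xfront [-0.0086 -0.0056] slope -0.004 vial 47
359.6 123 tmax 0.1282 lat [-0.0057  0.0077] xfront [-0.0097 -0.0044] slope -0.106 vial 319
knob 64 [0.0678 0.0013 0.2413] [0.0668 0.0037 0.2431]
 base [[-0.0467, -0.0717, 0.0111], [0.1755, 0.0753, 0.0279]]
59.6 194 tmax 0.1271 lat [-0.0074  0.0098] xfront [-0.0093 -0.0052] slope -0.02 vial 43
119.6 110 tmax 0.1283 lat [-0.0078  0.009 ] xfront [-0.0096 -0.0058] slope -0.001 vial 31
179.6 107 tmax 0.1271 lat [-0.01    0.0063] xfront [-0.0102 -0.0063] slope 0.033 vial 28
239.6 193 tmax 0.1281 lat [-0.011   0.0065] xfront [-0.0088 -0.005 ] slope 0.015 vial 44
299.6 189 tmax 0.131 lat [-0.0088  0.0071] xfront [-0.0095 -0.0053] slope 0.009 vial 39
359.6 110 tmax 0.1288 lat [-0.0044  0.0092] xfront [-0.0108 -0.0049] slope -0.093 vial 189
```

View pics/c2.png

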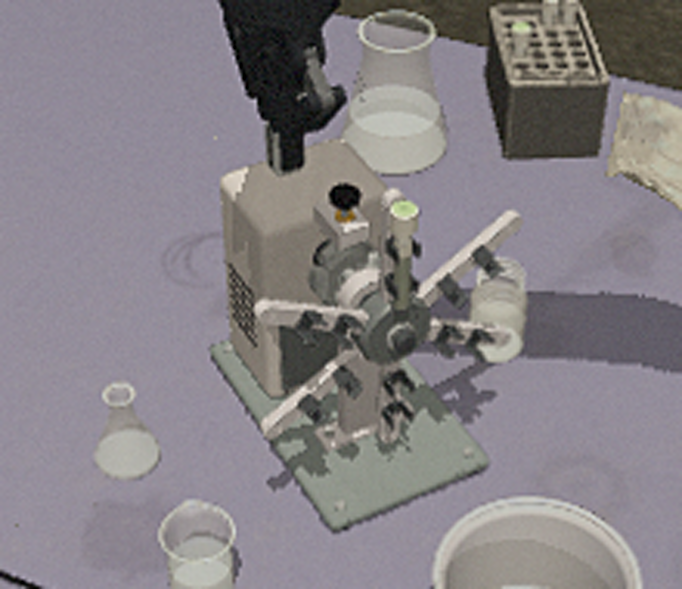

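```bash
python3 - <<'E'
from push import *
from ref import refine
P=lambda z: world(w,[.074,.001,z])[0]
line_to(P(.34),quat(),rate=.15); line_to(P(.255),rate=.12)
z0=None
for z in np.arange(.248,.2315,-.002):
    hit=line_to(P(z),rate=.02,until_force=20); s=read_state(); print(round(z,4),hit,s["tool_pos"][2].round(4),s["wrist_force"].round(1))
    if s["wrist_force"][2]>18: break
line_to(P(.34),rate=.12)
t=read_state()["tool_pos"]; line_to(world(w,[.2,.05,.36])[0],rate=.2)
obs,D,r=measure(1,"p3"); print(r.x,r.cost,read_state()["time"])
refine(D,w)
for S in cloud(D,w):
    b=S[(abs(S[:,0]-.068)<.014)&(abs(S[:,1])<.014)&(S[:,2]<.26)]; print("top z",np.percentile(b[:,2],[90,95,99]))
a=cv2.imread("pics/p3_side.png")[130:320,180:400]; cv2.imwrite("pics/c3.png",cv2.resize(a,None,fx=3.1,fy=3.1,interpolation=cv2.INTER_CUBIC))
E
```

```text
0.248 False 0.248 [ 0.2  0.1 -0.8]
0.246 False 0.2459 [ 0.5 -0.6 -1. ]
0.244 False 0.244 [-0.7 -0.4  0.6]
0.242 False 0.2419 [ 0.1 -0.1  0. ]
0.24 False 0.2398 [0.8 0.9 1.2]
0.238 False 0.2378 [-0.8  0.1  0.9]
0.236 False 0.2357 [ 0.3  0.2 -0. ]
0.234 False 0.235 [-3.2 -0.5  9.3]
0.232 False 0.2349 [-8.5 -0.4 21.2]
[ 0.51741619  0.03193996 -0.69126596 -0.02539952] 38.097134132958296 24.625
knob 14 [ 0.0684 -0.0004  0.2356] [ 7.000e-02 -2.000e-04  2.356e-01]
 base [[-0.0464, -0.0725, 0.0093], [0.1702, 0.0732, 0.028]]
59.6 314 tmax 0.1276 lat [-0.0075  0.0092] xfront [-0.0087 -0.0053] slope 0.003 vial 53
119.6 225 tmax 0.1281 lat [-0.0077  0.0083] xfront [-0.0096 -0.0059] slope 0.006 vial 39
179.6 204 tmax 0.1256 lat [-0.0074  0.0081] xfront [-0.0093 -0.0064] slope -0.007 vial 32
239.6 291 tmax 0.1263 lat [-0.0084  0.0075] xfront [-0.0093 -0.0055] slope -0.0 vial 56
299.6 313 tmax 0.1273 lat [-0.0091  0.0066] xfront [-0.0093 -0.0057] slope -0.005 vial 47
359.6 122 tmax 0.1279 lat [-0.0061  0.0078] xfront [-0.0097 -0.0045] slope -0.11 vial 315
knob 11 [0.0683 0.0028 0.2363] [0.0676 0.0057 0.236 ]
 base [[-0.0469, -0.0718, 0.0107], [0.1741, 0.0753, 0.028]]
59.6 192 tmax 0.1276 lat [-0.0069  0.0105] xfront [-0.0085 -0.0054] slope -0.021 vial 46
119.6 111 tmax 0.126 lat [-0.008  0.009] xfront [-0.0104 -0.0061] slope 0.003 vial 28
179.6 108 tmax 0.1256 lat [-0.0094  0.0065] xfront [-0.01   -0.0062] slope 0.032 vial 25
239.6 188 tmax 0.1275 lat [-0.0113  0.0061] xfront [-0.0084 -0.0053] slope 0.008 vial 48
299.6 191 tmax 0.1297 lat [-0.009   0.0073] xfront [-0.0095 -0.0055] slope 0.013 vial 36
359.6 113 tmax 0.1282 lat [-0.0047  0.0093] xfront [-0.0106 -0.0048] slope -0.101 vial 188
top z [0.23356008 0.2348534  0.23581759]
top z [0.23333627 0.23468954 0.23634109]
```

View pics/c3.png

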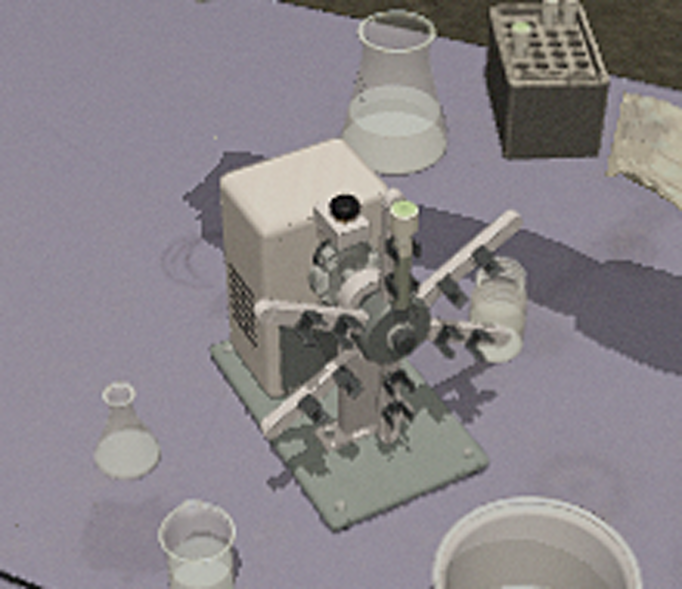

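The picture shows the vial upright with its cap at (403,210). The knob at (345,207) is down at z≈0.235, against a hard stop, and nothing else has moved.

```bash
python3 -c "
from workcell import *
print(finish_job())"
```

```text
the job is handed in; nothing more can be done
None
```

The vial stands upright (within about half a degree) with its cap at the top, the lock pin is fully down, nothing else was seen to move, and the job was handed in at about 25 s.

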